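Load a coverslip carrier onto the orange nest with a lifter

TASK

Pick up the standing lifter by its handle and carry the orange coverslip carrier, balanced on its blade, to the orange nest (not the blue one). Keep the carrier level and never touch it with the gripper; lower the blade between the two rails so that the carrier is left lying centred across them. Then draw the lifter fully out from under the carrier and leave it standing upright on the bench.

Things in the scene. Friction and masses are not known exactly. Their poses are not given: they have to be found in the camera images.
- lifter: Loose standing lifter, 0.35 kg. Origin: on the bench under the middle of its handle; z up, x from handle along blade. Steel foot x -43 to 27, y +-30, 14 high. Black upright handle, yellow band at top, 20 (x) by 24 mm (y), z 14 to 130; grip from above at z about 105. Level steel blade 28 wide, 4 thick, top at z 45, runs to x 135. Centre of mass within 10 mm of the handle axis.
- carrier: Loose orange disc, white top with a small square glass (coverslip carrier), 76 mm in diameter, 9.5 mm thick with the glass, 30 g. Starts lying balanced on the lifter's blade, its centre about 115 mm (within 4) ahead of the handle's axis. Origin: centre of its underside; z up.
- nest_orange: Fixed nest, base 100 x 100 x 8 mm, two upright orange rails along x (x +-40, 12 thick, flat tops at z 60) with a 50 mm gap between (y +-25), open above and at -x; low tie bar at x 43 to 49, top z 38. Carrier lies across the rail tops; blade goes in the gap, lifter on the -x side. Origin: centre of underside, on the bench; x points away from the robot, within about 25 degrees of world x.
- nest_blue: Fixed bystander: a nest of the same shape and frame with blue rails; not to be used. It and the orange nest may be swapped.
Not all that is in view belongs to the job. There is more than one size of the lifter; the job needs the middle-sized.

How it is judged:
By the outcome, as a careful person would: the job done as asked, in the order asked, and still so for the second after the job is handed in, with the robot touching nothing.
It also fails if it takes over 45 s, if anything falls off the work surface, if the arm or the gripper's body presses on something with over 40 N, if the wrist force passes 120 N, or if a joint passes its speed limit or range.

ROBOT

A 6-joint arm with a two-finger parallel gripper is mounted at the origin on the work surface. World frame = base frame: x ahead of the robot, y to its left, z up, the work surface at z = 0. Lengths are in m, angles in rad, forces in N, time in s.
With the tool pointing down it reaches from about 0.3 to 0.825 m from the base axis. Payload 5.4 kg.
Tool frame: the origin (TCP) lies between the finger pads; the fingertips stand 11 mm ahead of it and the grasp point (between the pads) lies 8 mm behind it (robot.nose_length is the distance from the TCP to the fingertips, in m); x points along the fingers, y is the direction in which the jaws open and shut, and the axes are right-handed (so a half turn about x gives the same grasp; the last joint's range is limited). The gripper opens to 92 mm and grips with 3 to 60 N. Pads are 20 mm wide; open, the fingers measure 128 mm over their backs; the gripper's body (75 mm by 189 mm) begins 69 mm behind the grasp point.
Start: joints at [-1.502, 0.158, 1.597, -0, 1.386, -0.21], TCP at [0.158, -0.553, 0.226] pointing down, gripper open.
Joint ranges: [-2.91, 2.91], [-0.94, 2.29], [0.18, 2.7], [-1.29, 4.43], [0.17, 2.64], [-3, 3]. Speed limits (rad/s): [2.57, 2.57, 3.14, 3.14, 3.14, 3.14].

INTERFACE

Orientations are given as a 3x3 rotation matrix whose columns are the frame's x, y, z axes.
In Python, from plant import readout, vision, robot gives the robot as it stands. The module is installed in compiled form; this text tells all that it offers.
- The arm moves only by the tool send_rows, never from a script. Its argument "steps" is a list of rows, each an object with "jaw": the finger opening in cm, from 0 to 9.19; "translation": the shift along the tool's x, y, z in cm, a list of three; "twist": the turn about the tool's x in rad. A call has 1 to 10 rows; each row is the pose to reach, as a shift and turn from the pose commanded when the call began, along the tool's axes at that moment; what a row does not reach only later rows make up. A row lasts 1/10 s, in which the tool goes at most 50 mm and 8.59 degrees, less where a joint would pass 70% of its speed; a pose out of reach is approached as far as the arm can. A call with a gripper value outside its range is refused whole. The fingers move at their own pace and stop on an object; "squeeze" is the grip in N (left out, the last holds). Time passes only in rows, so rows that repeat a pose let the fingers close. It gives the time, the measured TCP pose, the force and the opening at its end, in the units of the state.
- readout.get_obs(): the state, without advancing time (a new reading comes with each control period).
- vision.grab_frame(name): name is "scene" or "top" or "wrist"; returns a dict with "pixels" (384x512x3 uint8, red, green, blue), "mtx" (3x3 intrinsics, pixels), "D" ([k1, k2, p1, p2, k3] as OpenCV has them; the pictures are not rectified), "xyz" and "attitude" of the camera in the world. Camera axes: x right, y down, z forward; pixel columns grow to the right and rows downward; lengths in m; the calibration is good to about 2 mm. A picture is of the moment at which its call begins. There is no depth.
- robot.finish_job(): hands the job in, once; it reports no verdict.
The state is a dict: "clock": time; "joint_positions": joint angles; "qd": joint speeds; "tau": joint torques, N m; "ee_pos": TCP position; "tcp_rot": TCP orientation; "force": force on the tool from outside, world axes, zero at the start; "torque": the same for the moment, N m; "gripper_width": finger opening in m.
Only numpy, scipy, OpenCV 4.12 (cv2) and the standard library are available. Lean on these libraries where they do the work, as an engineer would, in place of code of your own. Each camera call takes 0.05 s, during which the arm holds its last target.

## Working session

There is one attempt and no reset: what is moved stays moved. The work goes in short steps, Python scripts to look and compute and a tool call to move; the robot and the scene stay as the last step left them, time stands still between calls to the robot, and variables do not carry over. Pictures are saved under pics/ and viewed, and the job is handed in when it is done.

Besides the shell and the picture viewer there is one more tool, called by a JSON object that holds its "api" and its "payload". send_rows: Moves the arm, as the interface text tells. Its arguments: {"type":"object","properties":{"steps":{"type":"array"},"squeeze":{"type":"number"}},"required":["steps"]}

```bash
mkdir -p pics; cat > h.py <<'E'
import numpy as np, cv2
from plant import readout, vision, robot
def grab(n,fn=None):
    f=vision.grab_frame(n)
    if fn: cv2.imwrite('pics/'+fn,f['pixels'][:,:,::-1])
    return f
def ray(f,uv):
    p=cv2.undistortPoints(np.array(uv,float).reshape(-1,1,2),np.array(f['mtx']),np.array(f['D'])).reshape(-1,2)
    d=np.c_[p,np.ones(len(p))]@np.array(f['attitude']).T
    return np.array(f['xyz']),d
def plane(f,uv,z):
    o,d=ray(f,uv); return o+d*((z-o[2])/d[:,2])[:,None]
def proj(f,P):
    R=np.array(f['attitude']);t=-R.T@np.array(f['xyz'])
    return cv2.projectPoints(np.array(P,float).reshape(-1,1,3),cv2.Rodrigues(R.T)[0],t,np.array(f['mtx']),np.array(f['D']))[0].reshape(-1,2)
E
python3 - <<'E'
from h import *
import pickle
fs={n:grab(n,n+'0.png') for n in ['scene','top','wrist']}
pickle.dump(fs,open('f0.pkl','wb'))
for n in fs: print(n,fs[n]['xyz'],np.round(fs[n]['attitude'],2).tolist(),np.round(fs[n]['mtx'],0).tolist())
o=readout.get_obs(); print(o['ee_pos'],np.round(o['tcp_rot'],3).tolist(),o['clock'])
E
```

```text
scene [ 1.29810008 -0.05597194  0.87885171] [[0.04, 0.7, -0.71], [1.0, -0.02, 0.03], [0.0, -0.71, -0.7]] [[430.0, 0.0, 251.0], [0.0, 430.0, 197.0], [0.0, 0.0, 1.0]]
top [ 0.45115667 -0.02662048  1.01167438] [[0.01, -1.0, 0.06], [-1.0, -0.01, 0.02], [-0.02, -0.06, -1.0]] [[399.0, 0.0, 253.0], [0.0, 399.0, 192.0], [0.0, 0.0, 1.0]]
wrist [ 0.23452401 -0.5307255   0.38438918] [[0.28, -0.92, -0.27], [-0.96, -0.26, -0.07], [-0.0, 0.28, -0.96]] [[316.0, 0.0, 255.0], [0.0, 316.0, 189.0], [0.0, 0.0, 1.0]]
[ 0.15817818 -0.55232499  0.22485042] [[-0.0, 0.275, -0.961], [0.001, -0.961, -0.275], [-1.0, -0.001, -0.0]] 0.15
```

View pics/scene0.png

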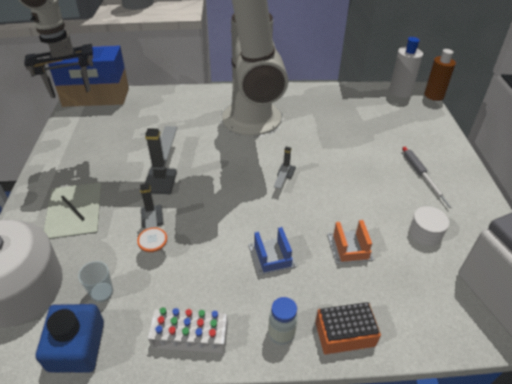

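View pics/top0.png

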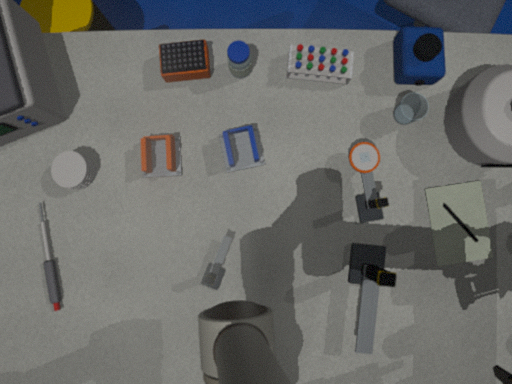

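View pics/wrist0.png

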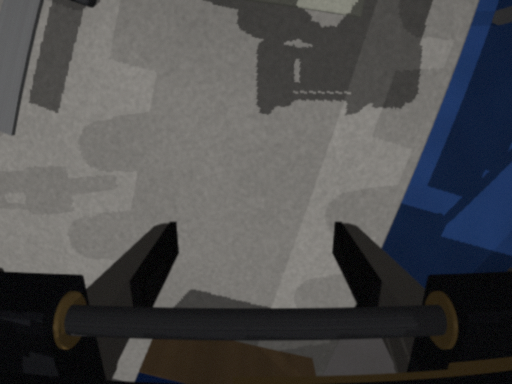

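The scene shows three lifters, by top-view pixel: small at (218,260), large at (370,275), and the middle one at (370,205) with the carrier at (364,156). The middle one fits because it carries the orange disc and is the middle size. The orange nest is at (160,155) and the blue one at (242,147). I'll confirm this in a crop.

```bash
python3 - <<'E'
from h import *
import pickle
fs=pickle.load(open('f0.pkl','rb'))
t=fs['top']['pixels'][:,:,::-1]; s=fs['scene']['pixels'][:,:,::-1]
a=cv2.resize(t[130:230,335:405],None,fx=5,fy=5,interpolation=cv2.INTER_CUBIC)
b=cv2.resize(t[120:190,130:200],(400,400),interpolation=cv2.INTER_CUBIC)
c=np.zeros((500,750,3),np.uint8); c[:,:350]=a; c[:400,350:]=b
cv2.imwrite('pics/crop0.png',c)
a=cv2.resize(s[170:260,120:185],None,fx=5,fy=5,interpolation=cv2.INTER_CUBIC)
b=cv2.resize(s[210:275,320:385],(400,400),interpolation=cv2.INTER_CUBIC)
c=np.zeros((450,725,3),np.uint8); c[:,:325]=a; c[:400,325:]=b
cv2.imwrite('pics/crop1.png',c)
E
```

```text
(no output)
```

View pics/crop0.png

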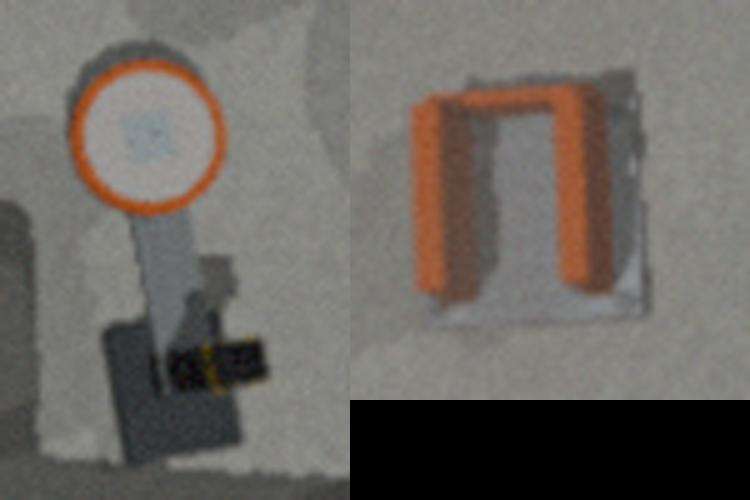

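View pics/crop1.png

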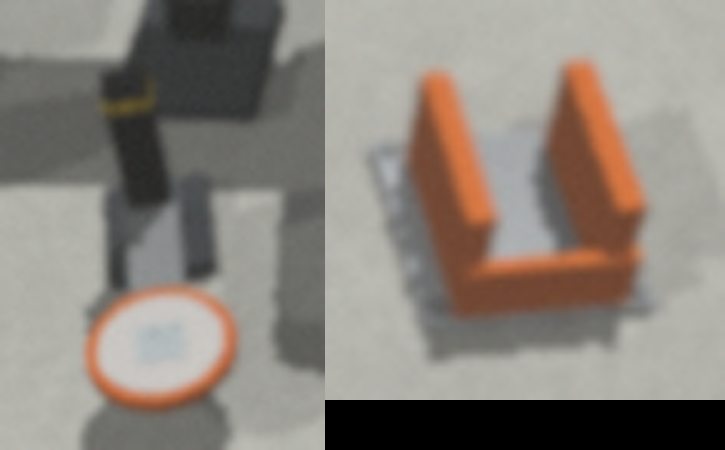

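```bash
python3 - <<'E'
from h import *
import pickle
fs=pickle.load(open('f0.pkl','rb'))
for n,box in [('top',(130,120,200,190)),('scene',(320,210,385,275))]:
    f=fs[n]; im=cv2.cvtColor(f['pixels'],cv2.COLOR_RGB2HSV)
    x0,y0,x1,y1=box; c=im[y0:y1,x0:x1]
    m=((c[:,:,0]<15)&(c[:,:,1]>120))
    print(n,np.histogram(c[:,:,2][m],bins=10))
    for th in (170,185):
        mm=(m&(c[:,:,2]>th)).astype(np.uint8)
        cs=cv2.findContours(mm,cv2.RETR_EXTERNAL,cv2.CHAIN_APPROX_NONE)[0]
        for k in cs:
            if cv2.contourArea(k)>30:
                b=cv2.boxPoints(cv2.minAreaRect(k+np.array([x0,y0])))
                print(th,cv2.contourArea(k),b.round(1).tolist(),plane(f,b,.06)[:,:2].round(4).tolist())
# carrier
for n,box in [('top',(335,130,405,230)),('scene',(120,220,185,260))]:
    f=fs[n]; x0,y0,x1,y1=box; c=cv2.cvtColor(f['pixels'],cv2.COLOR_RGB2HSV)[y0:y1,x0:x1]
    m=((c[:,:,0]<18)&(c[:,:,1]>100)&(c[:,:,2]>100)).astype(np.uint8)
    k=max(cv2.findContours(m,cv2.RETR_EXTERNAL,cv2.CHAIN_APPROX_NONE)[0],key=cv2.contourArea)+np.array([x0,y0])
    w=plane(f,k.reshape(-1,2).astype(float),.05)
    A=np.c_[2*w[:,:2],np.ones(len(w))];s=np.linalg.lstsq(A,(w[:,:2]**2).sum(1),rcond=None)[0]
    print(n,'carrier',s[:2],np.sqrt(s[2]+s[:2]@s[:2])*1000)
f=fs['top']
cr=lambda p:[(335+(x+.5)/5-.5,130+(y+.5)/5-.5) for x,y in p]
print('foot corners',plane(f,cr([(103,330),(125,465),(242,442)]),.014).round(4).tolist())
print('handle top end',plane(f,cr([(263,338),(270,376)]),.13).round(4).tolist())
s=fs['scene'];cs=lambda p:[(120+(x+.5)/5-.5,170+(y+.5)/5-.5) for x,y in p]
print('handle top scene',plane(s,cs([(103,75),(150,68),(103,115),(155,105)]),.13).round(4).tolist())
E
```

```text
top (array([  3,   6,  11,  19,  22,  22,  26,  37, 140, 108]), array([ 94. , 101.1, 108.2, 115.3, 122.4, 129.5, 136.6, 143.7, 150.8,
       157.9, 165. ]))
scene (array([352,  51,  29,  39,  22,  18,  22,  34,  42, 126]), array([109. , 119.6, 130.2, 140.8, 151.4, 162. , 172.6, 183.2, 193.8,
       204.4, 215. ]))
170 75.0 [[335.5, 222.5], [339.3999938964844, 221.1999969482422], [346.79998779296875, 244.6999969482422], [342.8999938964844, 246.0]] [[0.5714, 0.1933], [0.5676, 0.2041], [0.6454, 0.2082], [0.6488, 0.1979]]
170 70.0 [[358.8999938964844, 221.0], [362.70001220703125, 219.60000610351562], [371.3999938964844, 242.8000030517578], [367.6000061035156, 244.3000030517578]] [[0.5689, 0.2551], [0.5643, 0.2662], [0.642, 0.2708], [0.6461, 0.2602]]
185 63.0 [[335.79998779296875, 222.39999389648438], [339.1000061035156, 221.3000030517578], [346.79998779296875, 244.39999389648438], [343.5, 245.5]] [[0.5712, 0.1941], [0.5677, 0.2033], [0.6443, 0.2084], [0.6474, 0.1996]]
185 62.5 [[359.0, 221.39999389648438], [362.3999938964844, 220.0], [371.20001220703125, 242.10000610351562], [367.79998779296875, 243.5]] [[0.5702, 0.255], [0.5657, 0.2651], [0.6397, 0.2709], [0.6437, 0.2612]]
top carrier [ 0.59764951 -0.27593332] 37.30372332287789
scene carrier [ 0.60058397 -0.27441067] 36.019744029923736
foot corners [[0.505, -0.2619, 0.014], [0.4376, -0.2726, 0.014], [0.4494, -0.3317, 0.014]]
handle top end [[0.4957, -0.306, 0.13], [0.4789, -0.309, 0.13]]
handle top scene [[0.4863, -0.3052, 0.13], [0.4819, -0.2815, 0.13], [0.5159, -0.3009, 0.13], [0.5096, -0.2754, 0.13]]
```

```bash
python3 - <<'E'
from h import *
import pickle
fs=pickle.load(open('f0.pkl','rb'))
def tri(pt,ps):
    o1,d1=ray(fs['top'],[pt]);o2,d2=ray(fs['scene'],[ps]);d1=d1[0];d2=d2[0]
    s=np.linalg.lstsq(np.c_[d1,-d2],o2-o1,rcond=None)[0]
    a,b=o1+d1*s[0],o2+d2*s[1]; return ((a+b)/2).round(4),np.linalg.norm(a-b).round(4)
print('large band/top',tri((392,279),(153,132)))
f=fs['top'];im=cv2.cvtColor(f['pixels'],cv2.COLOR_RGB2HSV);x0,y0,x1,y1=130,120,200,190
c=im[y0:y1,x0:x1];m=((c[:,:,0]<15)&(c[:,:,1]>120)&(c[:,:,2]>148)).astype(np.uint8)
m[:18]=0
for k in cv2.findContours(m,cv2.RETR_EXTERNAL,cv2.CHAIN_APPROX_NONE)[0]:
    if cv2.contourArea(k)>30:
        b=cv2.boxPoints(cv2.minAreaRect(k+np.array([x0,y0])));print(b.round(1).tolist(),plane(f,b,.06)[:,:2].round(4).tolist())
# hypothesis overlay
def nest(x,y,yaw):
    R=np.array([[np.cos(yaw),-np.sin(yaw)],[np.sin(yaw),np.cos(yaw)]])
    P=[]
    for sy in(1,-1):
        P.append([[*(R@[a,sy*b]+[x,y]),.06] for a,b in[(-.04,.025),(.04,.025),(.04,.037),(-.04,.037)]])
    P.append([[*(R@[a,b]+[x,y]),.008] for a,b in[(-.05,-.05),(.05,-.05),(.05,.05),(-.05,.05)]])
    return P
out=[]
for n,(x0,y0) in [('top',(130,120)),('scene',(315,210))]:
    c=cv2.resize(fs[n]['pixels'][y0:y0+70,x0:x0+70,::-1],(400,400),interpolation=cv2.INTER_CUBIC);s=400/70
    for q in nest(.607,.2325,np.radians(3.6)):
        p=(proj(fs[n],q)-[x0,y0]+.5)*s-.5
        cv2.polylines(c,[p.round().astype(np.int32)],True,(0,255,0),1)
    out.append(c)
cv2.imwrite('pics/ov.png',np.hstack(out))
E
```

```text
large band/top (array([ 0.3233, -0.2924,  0.1784]), np.float64(0.0144))
[[165.39999389648438, 138.0], [169.3000030517578, 137.8000030517578], [170.89999389648438, 167.89999389648438], [167.0, 168.10000610351562]] [[0.6394, 0.2078], [0.6399, 0.1983], [0.5662, 0.1926], [0.5657, 0.2021]]
[[140.3000030517578, 138.10000610351562], [144.0, 137.89999389648438], [145.39999389648438, 169.0], [141.6999969482422, 169.1999969482422]] [[0.6393, 0.2702], [0.6397, 0.261], [0.5633, 0.2553], [0.5629, 0.2643]]
```

View pics/ov.png

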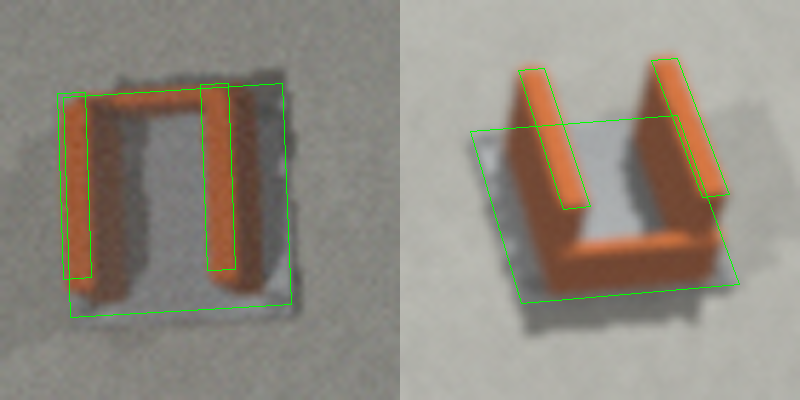

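Overlay check: the nest is at about (0.6045, 0.232) with yaw 4°, and the two views agree within ±2.5 mm. The lifter handle is at (0.487, −0.295) with yaw 10°. The carrier sits 115 mm ahead of it, as specified. I'll grip with the jaws along the blade, so the pads hold the pitch. First I move above the handle.

{"api": "send_rows", "payload": {"steps": [{"jaw": 6, "translation": [0, -3.9, -9.7], "twist": -0.37}, {"jaw": 6, "translation": [0, -7.8, -19.3], "twist": -0.73}, {"jaw": 6, "translation": [0, -11.8, -29.0], "twist": -1.1}, {"jaw": 6, "translation": [0, -15.7, -38.7], "twist": -1.466}, {"jaw": 6, "translation": [0, -15.7, -38.7], "twist": -1.466}, {"jaw": 6, "translation": [0, -15.7, -38.7], "twist": -1.466}, {"jaw": 6, "translation": [0, -15.7, -38.7], "twist": -1.466}, {"jaw": 6, "translation": [0, -15.7, -38.7], "twist": -1.466}, {"jaw": 6, "translation": [0, -15.7, -38.7], "twist": -1.466}, {"jaw": 6, "translation": [0, -15.7, -38.7], "twist": -1.466}]}}

```text
clock: 1.15
ee_pos: [0.4889, -0.2929, 0.2251]
tcp_rot: [[-0.0, 0.983, 0.183], [0.001, 0.183, -0.983], [-1.0, 0.0, -0.001]]
force: [-1.2, -0.2, -0.3]
gripper_width: 0.0603
```

{"api": "send_rows", "payload": {"steps": [{"jaw": 6, "translation": [0, 0, 0], "twist": 0}]}}

```text
clock: 1.25
ee_pos: [0.4874, -0.2946, 0.2252]
tcp_rot: [[-0.001, 0.985, 0.175], [0.0, 0.175, -0.985], [-1.0, -0.001, -0.001]]
force: [-0.7, -0.1, -0.5]
gripper_width: 0.06
```

```bash
python3 - <<'E'
from h import *
import pickle
fs={n:grab(n,n+'1.png') for n in ['scene','wrist']}
pickle.dump(fs,open('f1.pkl','wb'))
o=readout.get_obs(); print(o['ee_pos'],np.round(o['tcp_rot'],3).tolist(),o['clock'],o['joint_positions'])
print(fs['wrist']['xyz'])
E
```

```text
[ 0.48681199 -0.29537344  0.22531843] [[-0.0, 0.985, 0.17], [0.0, 0.17, -0.985], [-1.0, -0.0, -0.0]] 1.35 [-7.57497087e-01  1.44733139e-01  1.61281836e+00 -4.89149387e-05
  1.38461283e+00 -9.28421209e-01]
[ 0.47389222 -0.21717401  0.38489576]
```

View pics/wrist1.png

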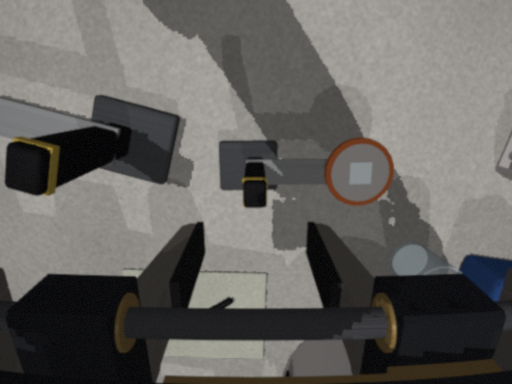

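The wrist view shows the handle's top face around (255,192), between the fingers at columns 200–310. The blade is parallel to the jaw axis and the carrier is at (359,172). Next I measure the handle and carrier from here.

```bash
python3 - <<'E'
from h import *
import pickle
fs=pickle.load(open('f1.pkl','rb'));f=fs['wrist']
cv2.imwrite('pics/w1c.png',cv2.resize(f['pixels'][125:220,205:305,::-1],None,fx=6,fy=6,interpolation=cv2.INTER_CUBIC))
im=cv2.cvtColor(f['pixels'],cv2.COLOR_RGB2HSV)
m=((im[:,:,0]<18)&(im[:,:,1]>100)).astype(np.uint8);m[:, :315]=0;m[230:]=0
k=max(cv2.findContours(m,cv2.RETR_EXTERNAL,cv2.CHAIN_APPROX_NONE)[0],key=cv2.contourArea)
w=plane(f,k.reshape(-1,2).astype(float),.05)[:,:2]
c,r=cv2.minEnclosingCircle(w.astype(np.float32));print('carrier',c,r)
t=plane(f,[(244,182),(267,182),(267,207),(244,207)],.13);print(t.round(4).tolist(),t.mean(0))
b=plane(f,[(280,158),(280,184),(322,157),(322,184)],.045);print('blade',b.round(4).tolist())
E
```

```text
carrier (0.5991738438606262, -0.2744508385658264) 0.03901884704828262
[[0.4762, -0.2856, 0.13], [0.4951, -0.2823, 0.13], [0.4991, -0.304, 0.13], [0.4798, -0.3074, 0.13]] [ 0.48753387 -0.29480646  0.13      ]
blade [[0.5112, -0.275, 0.045], [0.5168, -0.3038, 0.045], [0.5562, -0.2659, 0.045], [0.5632, -0.2957, 0.045]]
```

View pics/w1c.png

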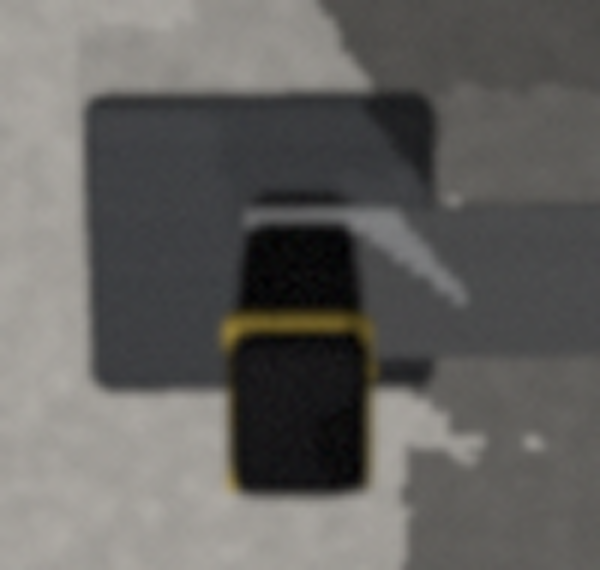

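Handle at (0.4875, −0.2948), which agrees with the first measurement. Descending.

{"api": "send_rows", "payload": {"steps": [{"jaw": 6, "translation": [3, 0.07, -0.05], "twist": 0}, {"jaw": 6, "translation": [6, 0.07, -0.05], "twist": 0}, {"jaw": 6, "translation": [9, 0.07, -0.05], "twist": 0}, {"jaw": 6, "translation": [11, 0.07, -0.05], "twist": 0}, {"jaw": 6, "translation": [12, 0.07, -0.05], "twist": 0}, {"jaw": 6, "translation": [12.8, 0.07, -0.05], "twist": 0}, {"jaw": 6, "translation": [12.8, 0.07, -0.05], "twist": 0}, {"jaw": 6, "translation": [12.8, 0.07, -0.05], "twist": 0}]}}

```text
clock: 2.15
ee_pos: [0.4882, -0.2954, 0.0987]
tcp_rot: [[0.001, 0.985, 0.173], [-0.001, 0.173, -0.985], [-1.0, 0.001, 0.001]]
force: [-0.3, -0.7, 0.5]
gripper_width: 0.0603
```

{"api": "send_rows", "payload": {"squeeze": 10, "steps": [{"jaw": 4, "translation": [0, 0, 0], "twist": 0}, {"jaw": 3, "translation": [0, 0, 0], "twist": 0}, {"jaw": 2.6, "translation": [0, 0, 0], "twist": 0}, {"jaw": 2.3, "translation": [0, 0, 0], "twist": 0}, {"jaw": 2.1, "translation": [0, 0, 0], "twist": 0}, {"jaw": 1.9, "translation": [0, 0, 0], "twist": 0}, {"jaw": 1.7, "translation": [0, 0, 0], "twist": 0}, {"jaw": 1.5, "translation": [0, 0, 0], "twist": 0}]}}

```text
clock: 2.95
ee_pos: [0.4875, -0.2947, 0.0975]
tcp_rot: [[-0.0, 0.985, 0.173], [0.0, 0.173, -0.985], [-1.0, -0.0, -0.0]]
force: [-1.2, -0.0, 0.3]
gripper_width: 0.02
```

{"api": "send_rows", "payload": {"squeeze": 45, "steps": [{"jaw": 1, "translation": [0, 0, 0], "twist": 0}, {"jaw": 0.5, "translation": [0, 0, 0], "twist": 0}, {"jaw": 0.5, "translation": [0, 0, 0], "twist": 0}]}}

```text
clock: 3.25
ee_pos: [0.4875, -0.2947, 0.0975]
tcp_rot: [[-0.0, 0.985, 0.173], [0.0, 0.173, -0.985], [-1.0, -0.0, -0.0]]
force: [-1.9, -0.6, -0.2]
gripper_width: 0.0201
```

Gripped at 20.1 mm, which matches the handle's 20 mm. Next a gentle 7 cm lift.

{"api": "send_rows", "payload": {"steps": [{"jaw": 0.5, "translation": [-0.1, 0, 0], "twist": 0}, {"jaw": 0.5, "translation": [-0.3, 0, 0], "twist": 0}, {"jaw": 0.5, "translation": [-0.7, 0, 0], "twist": 0}, {"jaw": 0.5, "translation": [-1.2, 0, 0], "twist": 0}, {"jaw": 0.5, "translation": [-1.8, 0, 0], "twist": 0}, {"jaw": 0.5, "translation": [-2.3, 0, 0], "twist": 0}, {"jaw": 0.5, "translation": [-2.7, 0, 0], "twist": 0}, {"jaw": 0.5, "translation": [-2.9, 0, 0], "twist": 0}, {"jaw": 0.5, "translation": [-3, 0, 0], "twist": 0}, {"jaw": 0.5, "translation": [-3, 0, 0], "twist": 0}]}}

```text
clock: 4.25
ee_pos: [0.4876, -0.2947, 0.1276]
tcp_rot: [[-0.0, 0.985, 0.173], [0.0, 0.173, -0.985], [-1.0, -0.0, -0.0]]
force: [-0.7, 0.3, -3.7]
gripper_width: 0.0199
```

{"api": "send_rows", "payload": {"steps": [{"jaw": 0.5, "translation": [-0.1, 0, 0], "twist": 0}, {"jaw": 0.5, "translation": [-0.4, 0, 0], "twist": 0}, {"jaw": 0.5, "translation": [-0.9, 0, 0], "twist": 0}, {"jaw": 0.5, "translation": [-1.6, 0, 0], "twist": 0}, {"jaw": 0.5, "translation": [-2.4, 0, 0], "twist": 0}, {"jaw": 0.5, "translation": [-3.1, 0, 0], "twist": 0}, {"jaw": 0.5, "translation": [-3.6, 0, 0], "twist": 0}, {"jaw": 0.5, "translation": [-3.9, 0, 0], "twist": 0}, {"jaw": 0.5, "translation": [-4, 0, 0], "twist": 0}, {"jaw": 0.5, "translation": [-4, 0, 0], "twist": 0}]}}

```text
clock: 5.25
ee_pos: [0.4876, -0.2947, 0.1676]
tcp_rot: [[-0.0, 0.985, 0.173], [0.0, 0.173, -0.985], [-1.0, -0.0, -0.0]]
force: [-0.0, 1.1, -3.0]
gripper_width: 0.0198
```

```bash
cat > car.py <<'E'
from h import *
def carrier(f,box,z,r0=None):
    x0,y0,x1,y1=box;im=cv2.cvtColor(f['pixels'],cv2.COLOR_RGB2HSV)[y0:y1,x0:x1]
    m=((im[:,:,0]<18)&(im[:,:,1]>100)&(im[:,:,2]>60)).astype(np.uint8)
    k=max(cv2.findContours(m,cv2.RETR_EXTERNAL,cv2.CHAIN_APPROX_NONE)[0],key=cv2.contourArea)+np.array([x0,y0])
    p=k.reshape(-1,2).astype(float);w=plane(f,p,z)[:,:2]
    c,r=cv2.minEnclosingCircle(w.astype(np.float32));return np.round(c,4),round(r,4),p.min(0),p.max(0)
E
python3 - <<'E'
from car import *
import pickle
fs={n:grab(n,n+'2.png') for n in ['scene','wrist','top']}
pickle.dump(fs,open('f2.pkl','wb'))
o=readout.get_obs(); print(o['ee_pos'],np.round(o['tcp_rot'],4).tolist(),o['clock'],o['force'])
print(carrier(fs['wrist'],(315,100,480,235),.12))
E
```

```text
[ 0.48748257 -0.29455587  0.16716459] [[-0.0006, 0.9849, 0.1731], [0.0005, 0.1731, -0.9849], [-1.0, -0.0005, -0.0006]] 5.4 [ 0.36508709 -0.43558125 -4.01806822]
(array([ 0.6012, -0.2749]), 0.0396, array([363., 163.]), array([468., 234.]))
```

View pics/wrist2.png

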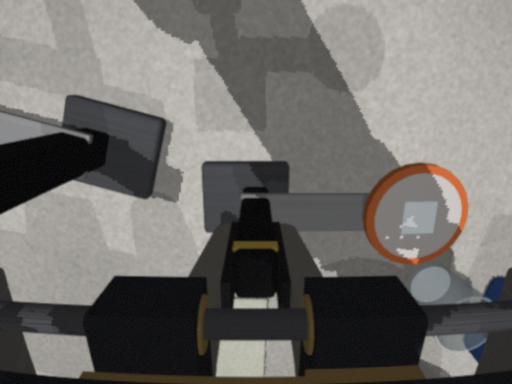

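View pics/scene2.png

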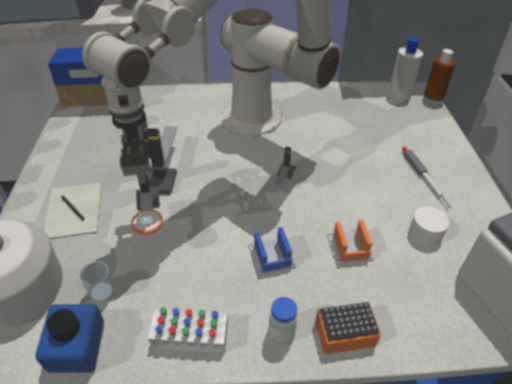

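View pics/top2.png

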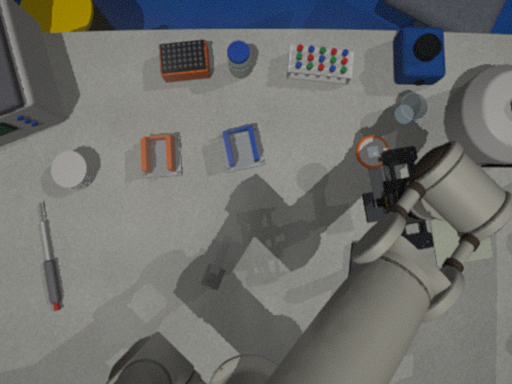

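The lift is good: carrier level on the blade at (415,213) in the wrist view, TCP height +70 mm. Next I carry it across towards the orange nest with slow ramps.

{"api": "send_rows", "payload": {"steps": [{"jaw": 0.5, "translation": [0, 0.05, -0.3], "twist": 0}, {"jaw": 0.5, "translation": [0, 0.16, -0.9], "twist": 0}, {"jaw": 0.5, "translation": [0, 0.32, -1.8], "twist": 0}, {"jaw": 0.5, "translation": [0, 0.54, -3.0], "twist": 0}, {"jaw": 0.5, "translation": [0, 0.81, -4.5], "twist": 0}, {"jaw": 0.5, "translation": [0, 1.13, -6.3], "twist": 0}, {"jaw": 0.5, "translation": [0, 1.51, -8.4], "twist": 0}, {"jaw": 0.5, "translation": [0, 1.94, -10.8], "twist": 0}, {"jaw": 0.5, "translation": [0, 2.41, -13.4], "twist": 0}, {"jaw": 0.5, "translation": [0, 2.88, -16.0], "twist": 0}]}}

```text
clock: 6.4
ee_pos: [0.488, -0.1298, 0.1676]
tcp_rot: [[0.0, 0.985, 0.174], [0.0, 0.174, -0.985], [-1.0, 0.0, -0.0]]
force: [0.2, 0.3, -3.2]
gripper_width: 0.0196
```

{"api": "send_rows", "payload": {"steps": [{"jaw": 0.5, "translation": [0, 0.47, -2.6], "twist": 0}, {"jaw": 0.5, "translation": [0, 0.94, -5.2], "twist": 0}, {"jaw": 0.5, "translation": [0, 1.41, -7.8], "twist": 0}, {"jaw": 0.5, "translation": [0, 1.87, -10.4], "twist": 0}, {"jaw": 0.5, "translation": [0, 2.34, -13.0], "twist": 0}, {"jaw": 0.5, "translation": [0, 2.81, -15.6], "twist": 0}, {"jaw": 0.5, "translation": [0, 3.26, -18.1], "twist": 0}]}}

```text
clock: 7.1
ee_pos: [0.4883, 0.0541, 0.1677]
tcp_rot: [[0.0, 0.985, 0.174], [0.0, 0.174, -0.985], [-1.0, 0.0, -0.0]]
force: [-0.3, -0.7, -3.9]
gripper_width: 0.0201
```

{"api": "send_rows", "payload": {"steps": [{"jaw": 0.5, "translation": [0, 0.45, -2.5], "twist": 0.0}, {"jaw": 0.5, "translation": [0, 0.88, -4.9], "twist": 0.01}, {"jaw": 0.5, "translation": [0, 1.28, -7.1], "twist": 0.02}, {"jaw": 0.5, "translation": [0, 1.66, -9.2], "twist": 0.035}, {"jaw": 0.5, "translation": [0, 1.98, -11.0], "twist": 0.05}, {"jaw": 0.5, "translation": [0, 2.27, -12.6], "twist": 0.065}, {"jaw": 0.5, "translation": [0, 2.52, -14.0], "twist": 0.08}, {"jaw": 0.5, "translation": [0, 2.72, -15.1], "twist": 0.09}, {"jaw": 0.5, "translation": [0, 2.87, -15.9], "twist": 0.1}, {"jaw": 0.5, "translation": [0, 2.99, -16.6], "twist": 0.105}]}}

```text
clock: 8.1
ee_pos: [0.4891, 0.2214, 0.1676]
tcp_rot: [[-0.0, 0.998, 0.069], [0.0, 0.069, -0.998], [-1.0, -0.0, -0.0]]
force: [0.9, -1.1, -3.5]
gripper_width: 0.0195
```

{"api": "send_rows", "payload": {"steps": [{"jaw": 0.5, "translation": [0, 0, -0.2], "twist": 0}, {"jaw": 0.5, "translation": [0, 0, -0.3], "twist": 0}, {"jaw": 0.5, "translation": [0, 0, -0.3], "twist": 0}, {"jaw": 0.5, "translation": [0, 0, -0.3], "twist": 0}]}}

```text
clock: 8.5
ee_pos: [0.4897, 0.223, 0.1676]
tcp_rot: [[-0.0, 0.998, 0.068], [-0.0, 0.068, -0.998], [-1.0, -0.0, 0.0]]
force: [-0.1, -0.5, -4.1]
gripper_width: 0.0196
```

```bash
python3 - <<'E'
from car import *
import pickle
fs={n:grab(n,n+'3.png') for n in ['scene','wrist','top']}
pickle.dump(fs,open('f3.pkl','wb'))
o=readout.get_obs(); print(o['ee_pos'],np.round(o['tcp_rot'],4).tolist(),o['clock'],o['force'],o['gripper_width'])
E
```

```text
[0.48968756 0.22312571 0.16759098] [[-0.0, 0.9977, 0.0685], [-0.0, 0.0685, -0.9977], [-1.0, -0.0, 0.0]] 8.65 [ 0.03697587 -0.70896396 -3.61403337] 0.019696331811196996
```

View pics/wrist3.png

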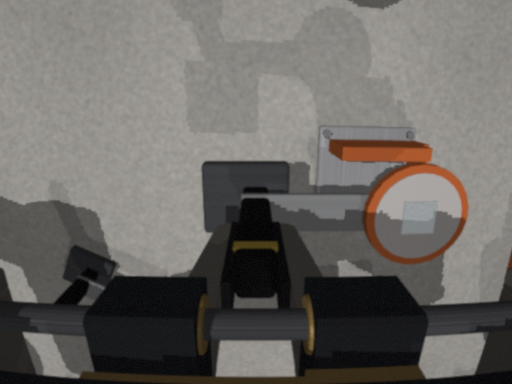

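View pics/scene3.png

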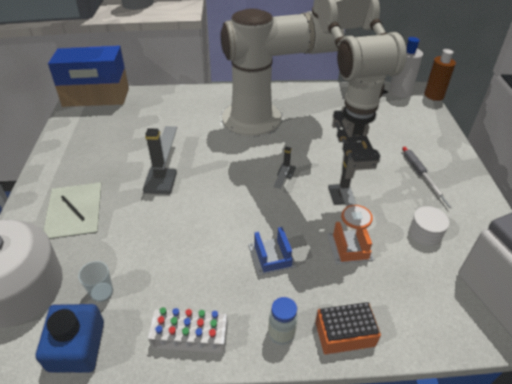

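View pics/top3.png

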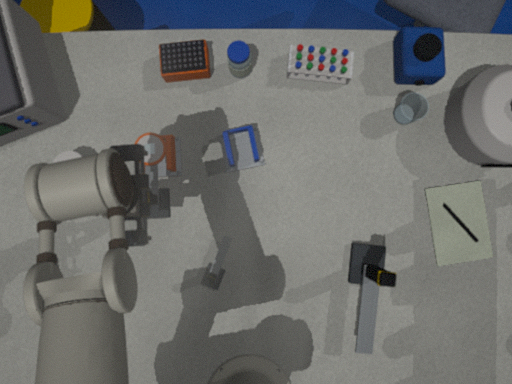

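Carrier still at (415,213) in the wrist view, so it has not slipped. The +y orange rail shows at about (330–430, 140–162) and the base edge runs from (319,127) to (415,127). I use these to refine the alignment.

```bash
python3 - <<'E'
from car import *
import pickle
fs=pickle.load(open('f3.pkl','rb'));f=fs['wrist']
cv2.imwrite('pics/w3c.png',cv2.resize(f['pixels'][115:275,305:480,::-1],None,fx=4,fy=4,interpolation=cv2.INTER_CUBIC))
# carrier ellipse: white+orange mask
im=cv2.cvtColor(f['pixels'],cv2.COLOR_RGB2HSV)
m=((im[:,:,0]<18)&(im[:,:,1]>100)).astype(np.uint8);m[:165]=0;m[275:]=0;m[:,:340]=0;m[:,480:]=0
k=max(cv2.findContours(m,cv2.RETR_EXTERNAL,cv2.CHAIN_APPROX_NONE)[0],key=cv2.contourArea)
p=k.reshape(-1,2).astype(float)
for z in(.119,.122): 
    w=plane(f,p,z)[:,:2];print(cv2.minEnclosingCircle(w.astype(np.float32)))
print('base',plane(f,[(319.5,126),(415,126.5),(316.5,190)],.008).round(4).tolist())
E
```

```text
((0.6052484512329102, 0.2296157330274582), 0.04022115841507912)
((0.6035099029541016, 0.23065844178199768), 0.039643097668886185)
base [[0.5506, 0.2793, 0.008], [0.6489, 0.2868, 0.008], [0.5555, 0.2128, 0.008]]
```

View pics/w3c.png

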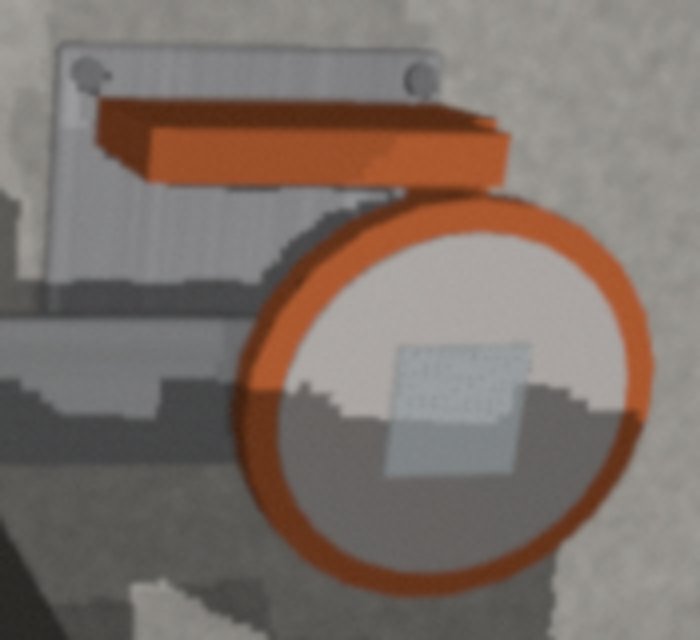

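```bash
python3 - <<'E'
from car import *
import pickle
fs=pickle.load(open('f3.pkl','rb'));f=fs['wrist']
u=lambda l:[(305+(x+.5)/4-.5,115+(y+.5)/4-.5) for x,y in l]
r=plane(f,u([(152,126),(510,133),(502,187),(147,183)]),.06);print('rail',r.round(4).tolist())
d=(r[1]+r[2]-r[0]-r[3])[:2];a=np.arctan2(d[1],d[0]);print('yaw',np.degrees(a),'nest c',r.mean(0)[:2]-.031*np.array([-np.sin(a),np.cos(a)]))
# white top ellipse: crop extremes ; fit ellipse to white boundary; top plane z=.045+.07+.009
im=cv2.cvtColor(f['pixels'],cv2.COLOR_RGB2HSV)
m=((im[:,:,0]<18)&(im[:,:,1]>100)).astype(np.uint8);m[:165]=0;m[275:]=0;m[:,:340]=0;m[:,480:]=0
cs,h=cv2.findContours(m,cv2.RETR_CCOMP,cv2.CHAIN_APPROX_NONE)
k=max([c for c,q in zip(cs,h[0]) if q[3]>=0],key=cv2.contourArea).reshape(-1,2).astype(float)
w=plane(f,k,.1235)[:,:2];A=np.c_[2*w,np.ones(len(w))];s=np.linalg.lstsq(A,(w**2).sum(1),rcond=None)[0]
print('white',s[:2],np.sqrt(s[2]+s[:2]@s[:2]))
print('tcp->car',(s[:2]-[.48969,.22313]))
f=fs['scene'];cv2.imwrite('pics/s3c.png',cv2.resize(f['pixels'][170:265,315:395,::-1],None,fx=6,fy=6,interpolation=cv2.INTER_CUBIC))
E
```

```text
rail [[0.5617, 0.2676, 0.06], [0.6414, 0.2724, 0.06], [0.6422, 0.2604, 0.06], [0.5623, 0.2553, 0.06]]
yaw 3.5598553424598425 nest c [0.6038288  0.23301367]
white [0.60493188 0.23026882] 0.032557367353910564
tcp->car [0.11524188 0.00713882]
```

View pics/s3c.png

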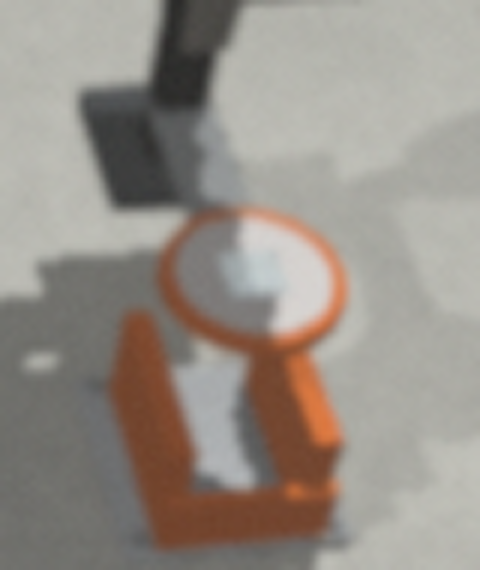

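Wrist view puts the nest at (0.6038, 0.2330) and the carrier at (0.6049, 0.2303). I shift 2 mm to +y and lower to just above the rails.

{"api": "send_rows", "payload": {"steps": [{"jaw": 0.5, "translation": [0.2, -0.01, -0.05], "twist": 0}, {"jaw": 0.5, "translation": [0.6, -0.03, -0.1], "twist": 0}, {"jaw": 0.5, "translation": [1.2, -0.05, -0.15], "twist": 0}, {"jaw": 0.5, "translation": [1.9, -0.05, -0.2], "twist": 0}, {"jaw": 0.5, "translation": [2.6, -0.05, -0.2], "twist": 0}, {"jaw": 0.5, "translation": [3.3, -0.05, -0.2], "twist": 0}, {"jaw": 0.5, "translation": [3.9, -0.05, -0.2], "twist": 0}, {"jaw": 0.5, "translation": [4.3, -0.05, -0.2], "twist": 0}, {"jaw": 0.5, "translation": [4.5, -0.05, -0.2], "twist": 0}, {"jaw": 0.5, "translation": [4.5, -0.05, -0.2], "twist": 0}]}}

```text
clock: 9.65
ee_pos: [0.4889, 0.2253, 0.1224]
tcp_rot: [[-0.0, 0.998, 0.069], [-0.0, 0.069, -0.998], [-1.0, -0.0, 0.0]]
force: [0.2, -0.2, -2.8]
gripper_width: 0.0197
```

```bash
python3 - <<'E'
from car import *
fs={n:grab(n,n+'4.png') for n in ['scene','wrist']}
o=readout.get_obs(); print(o['ee_pos'],o['clock'],o['force'],o['gripper_width'])
a=cv2.resize(fs['scene']['pixels'][185:265,320:390,::-1],(350,400),interpolation=cv2.INTER_CUBIC)
b=cv2.resize(fs['wrist']['pixels'][115:285,305:475,::-1],(400,400),interpolation=cv2.INTER_CUBIC)
cv2.imwrite('pics/c4.png',np.hstack([a,b]))
E
```

```text
[0.4892215  0.22541196 0.12288801] 9.75 [ 0.58008502 -0.42089668 -3.22440201] 0.019902271459628744
```

View pics/c4.png

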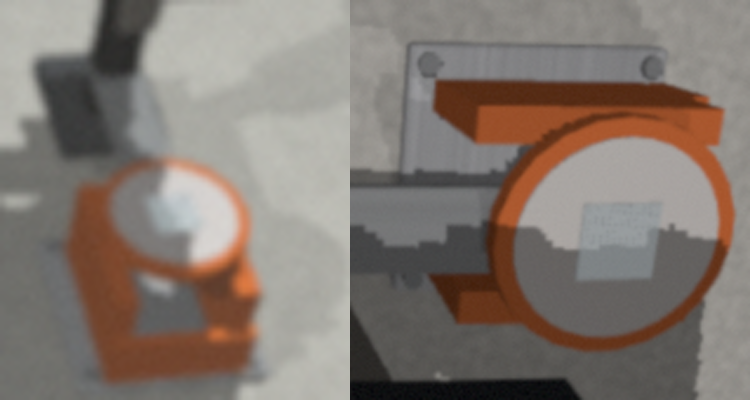

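The carrier is over both rails and the blade is in the gap, with rails visible on both sides of it. Lowering slowly past the rail tops.

{"api": "send_rows", "payload": {"steps": [{"jaw": 0.5, "translation": [0.1, 0, 0], "twist": 0}, {"jaw": 0.5, "translation": [0.3, 0, 0], "twist": 0}, {"jaw": 0.5, "translation": [0.5, 0, 0], "twist": 0}, {"jaw": 0.5, "translation": [0.7, 0, 0], "twist": 0}, {"jaw": 0.5, "translation": [0.85, 0, 0], "twist": 0}, {"jaw": 0.5, "translation": [1.0, 0, 0], "twist": 0}, {"jaw": 0.5, "translation": [1.15, 0, 0], "twist": 0}, {"jaw": 0.5, "translation": [1.3, 0, 0], "twist": 0}, {"jaw": 0.5, "translation": [1.5, 0, 0], "twist": 0}, {"jaw": 0.5, "translation": [1.7, 0, 0], "twist": 0}]}}

```text
clock: 10.75
ee_pos: [0.489, 0.2254, 0.1055]
tcp_rot: [[0.0, 0.998, 0.069], [0.0, 0.069, -0.998], [-1.0, 0.0, -0.0]]
force: [-0.2, -0.1, -3.4]
gripper_width: 0.0198
```

{"api": "send_rows", "payload": {"steps": [{"jaw": 0.5, "translation": [0.15, 0, 0], "twist": 0}, {"jaw": 0.5, "translation": [0.3, 0, 0], "twist": 0}, {"jaw": 0.5, "translation": [0.4, 0, 0], "twist": 0}, {"jaw": 0.5, "translation": [0.4, 0, 0], "twist": 0}, {"jaw": 0.5, "translation": [0.4, 0, 0], "twist": 0}]}}

```text
clock: 11.25
ee_pos: [0.489, 0.2254, 0.1016]
tcp_rot: [[0.0, 0.998, 0.069], [0.0, 0.069, -0.998], [-1.0, 0.0, -0.0]]
force: [-0.3, -0.5, -3.7]
gripper_width: 0.0198
```

```bash
python3 - <<'E'
from car import *
import pickle
fs={n:grab(n,n+'5.png') for n in ['scene','wrist']};pickle.dump(fs,open('f5.pkl','wb'))
o=readout.get_obs(); print(o['ee_pos'],o['clock'],o['force'],o['gripper_width'])
a=cv2.resize(fs['scene']['pixels'][185:265,320:390,::-1],(350,400),interpolation=cv2.INTER_CUBIC)
b=cv2.resize(fs['wrist']['pixels'][115:285,305:475,::-1],(400,400),interpolation=cv2.INTER_CUBIC)
cv2.imwrite('pics/c5.png',np.hstack([a,b]))
E
```

```text
[0.48907478 0.22538761 0.10171708] 11.35 [-0.01055833  0.43328487 -3.04910033] 0.019962503824916378
```

View pics/c5.png

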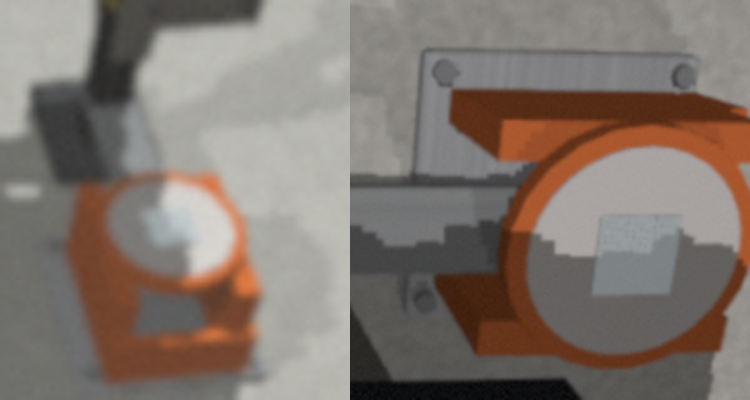

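```bash
python3 - <<'E'
from car import *
import pickle
fs=pickle.load(open('f5.pkl','rb'));f=fs['wrist']
cv2.imwrite('pics/w5c.png',cv2.resize(f['pixels'][110:290,325:505,::-1],None,fx=3.3,fy=3.3,interpolation=cv2.INTER_CUBIC))
im=cv2.cvtColor(f['pixels'],cv2.COLOR_RGB2HSV)
m=((im[:,:,1]<60)).astype(np.uint8)
n,l,st,ce=cv2.connectedComponentsWithStats(m[150:275,360:485],connectivity=4)
# white region via hole in orange
m=((im[:,:,0]<18)&(im[:,:,1]>100)).astype(np.uint8);m[300:]=0;m[:,:330]=0
cs,h=cv2.findContours(m,cv2.RETR_CCOMP,cv2.CHAIN_APPROX_NONE)
k=max([c for c,q in zip(cs,h[0]) if q[3]>=0],key=cv2.contourArea).reshape(-1,2).astype(float)
w=plane(f,k,.0685)[:,:2];A=np.c_[2*w,np.ones(len(w))];s=np.linalg.lstsq(A,(w**2).sum(1),rcond=None)[0]
print('white',s[:2],np.sqrt(s[2]+s[:2]@s[:2]),k.min(0),k.max(0))
E
```

```text
white [0.60412547 0.23261996] 0.03255647880116651 [379. 176.] [471. 266.]
```

View pics/w5c.png

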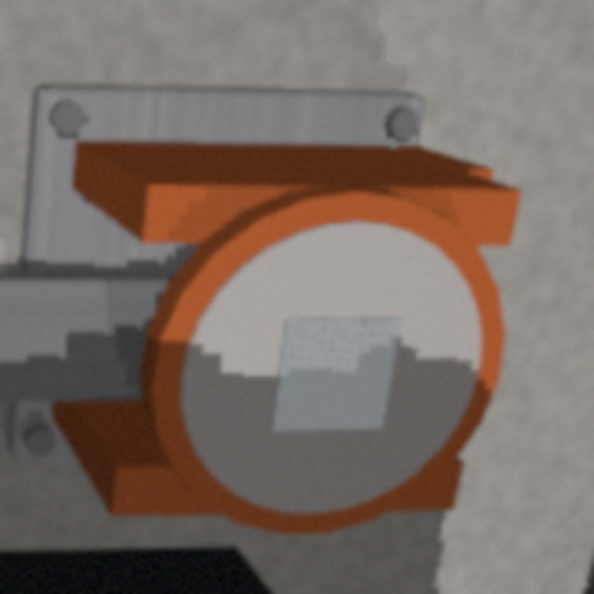

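The carrier's white top fits with the same radius at the rail height, centred at (0.6041, 0.2326), within 1 mm of the nest centre. The blade top is now about 11 mm under it. Drawing the lifter out along −x by 11.5 cm.

{"api": "send_rows", "payload": {"steps": [{"jaw": 0.5, "translation": [0, -0.2, 0], "twist": 0}, {"jaw": 0.5, "translation": [0, -0.6, 0], "twist": 0}, {"jaw": 0.5, "translation": [0, -1.2, 0], "twist": 0}, {"jaw": 0.5, "translation": [0, -2.0, 0], "twist": 0}, {"jaw": 0.5, "translation": [0, -2.9, 0], "twist": 0}, {"jaw": 0.5, "translation": [0, -3.9, 0], "twist": 0}, {"jaw": 0.5, "translation": [0, -4.9, 0], "twist": 0}, {"jaw": 0.5, "translation": [0, -5.9, 0], "twist": 0}, {"jaw": 0.5, "translation": [0, -6.9, 0], "twist": 0}, {"jaw": 0.5, "translation": [0, -7.9, 0], "twist": 0}]}}

```text
clock: 12.35
ee_pos: [0.4093, 0.2199, 0.1016]
tcp_rot: [[0.0, 0.998, 0.069], [0.0, 0.069, -0.998], [-1.0, 0.0, -0.0]]
force: [0.5, 0.4, -3.2]
gripper_width: 0.0198
```

{"api": "send_rows", "payload": {"steps": [{"jaw": 0.5, "translation": [0, -1.0, 0], "twist": 0}, {"jaw": 0.5, "translation": [0, -1.9, 0], "twist": 0}, {"jaw": 0.5, "translation": [0, -2.7, 0], "twist": 0}, {"jaw": 0.5, "translation": [0, -3.2, 0], "twist": 0}, {"jaw": 0.5, "translation": [0, -3.5, 0], "twist": 0}, {"jaw": 0.5, "translation": [0, -3.6, 0], "twist": 0}, {"jaw": 0.5, "translation": [0, -3.6, 0], "twist": 0}, {"jaw": 0.5, "translation": [0, -3.6, 0], "twist": 0}]}}

```text
clock: 13.15
ee_pos: [0.3746, 0.2174, 0.1017]
tcp_rot: [[0.0, 0.998, 0.069], [0.0, 0.069, -0.998], [-1.0, 0.0, -0.0]]
force: [0.5, -1.0, -4.1]
gripper_width: 0.0197
```

```bash
python3 - <<'E'
from car import *
fs={n:grab(n,n+'6.png') for n in ['scene']}
o=readout.get_obs(); print(o['ee_pos'],o['clock'],o['force'],o['gripper_width'])
cv2.imwrite('pics/c6.png',cv2.resize(fs['scene']['pixels'][110:270,270:430,::-1],(600,600),interpolation=cv2.INTER_CUBIC))
E
```

```text
[0.37454713 0.21745012 0.10167142] 13.2 [-0.14023223  0.28893968 -2.68635911] 0.019845398649923154
```

View pics/c6.png

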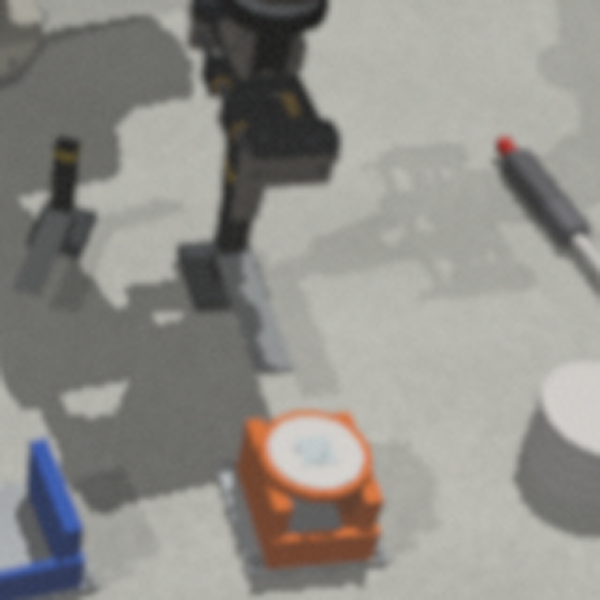

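The carrier lies across the rails at (315,455) and the blade is fully out. Lowering the remaining 4 mm to the bench, watching force.

{"api": "send_rows", "payload": {"steps": [{"jaw": 0.5, "translation": [0.1, 0, 0], "twist": 0}, {"jaw": 0.5, "translation": [0.2, 0, 0], "twist": 0}, {"jaw": 0.5, "translation": [0.3, 0, 0], "twist": 0}, {"jaw": 0.5, "translation": [0.36, 0, 0], "twist": 0}, {"jaw": 0.5, "translation": [0.4, 0, 0], "twist": 0}, {"jaw": 0.5, "translation": [0.4, 0, 0], "twist": 0}]}}

```text
clock: 13.8
ee_pos: [0.3743, 0.2174, 0.0976]
tcp_rot: [[0.0, 0.998, 0.069], [0.0, 0.069, -0.998], [-1.0, 0.0, -0.0]]
force: [0.3, -0.3, -2.7]
gripper_width: 0.0198
```

{"api": "send_rows", "payload": {"steps": [{"jaw": 0.5, "translation": [0.02, 0, 0], "twist": 0}, {"jaw": 0.5, "translation": [0.04, 0, 0], "twist": 0}, {"jaw": 0.5, "translation": [0.04, 0, 0], "twist": 0}]}}

```text
clock: 14.1
ee_pos: [0.3743, 0.2175, 0.0975]
tcp_rot: [[0.0, 0.998, 0.069], [-0.0, 0.069, -0.998], [-1.0, 0.0, 0.0]]
force: [-2.2, -0.0, 0.6]
gripper_width: 0.0196
```

The force has gone to zero, so the foot is on the bench. Releasing gently and rising.

{"api": "send_rows", "payload": {"squeeze": 10, "steps": [{"jaw": 1.9, "translation": [0, 0, 0], "twist": 0}, {"jaw": 2.1, "translation": [0, 0, 0], "twist": 0}, {"jaw": 2.4, "translation": [0, 0, 0], "twist": 0}, {"jaw": 3, "translation": [0, 0, 0], "twist": 0}, {"jaw": 4, "translation": [0, 0, 0], "twist": 0}, {"jaw": 5, "translation": [0, 0, 0], "twist": 0}, {"jaw": 6, "translation": [0, 0, 0], "twist": 0}, {"jaw": 6, "translation": [0, 0, 0], "twist": 0}]}}

```text
clock: 14.9
ee_pos: [0.3743, 0.2174, 0.0972]
tcp_rot: [[0.0, 0.998, 0.069], [0.0, 0.069, -0.998], [-1.0, 0.0, -0.0]]
force: [-0.2, -0.2, 0.1]
gripper_width: 0.059
```

{"api": "send_rows", "payload": {"steps": [{"jaw": 6, "translation": [-0.5, 0, 0], "twist": 0}, {"jaw": 6, "translation": [-1.5, 0, 0], "twist": 0}, {"jaw": 6, "translation": [-3, 0, 0], "twist": 0}, {"jaw": 6, "translation": [-5, 0, 0], "twist": 0}, {"jaw": 6, "translation": [-7, 0, 0], "twist": 0}, {"jaw": 6, "translation": [-9, 0, 0], "twist": 0}, {"jaw": 6, "translation": [-11, 0, 0], "twist": 0}, {"jaw": 6, "translation": [-12, 0, 0], "twist": 0}, {"jaw": 6, "translation": [-12, 0, 0], "twist": 0}, {"jaw": 6, "translation": [-12, 0, 0], "twist": 0}]}}

```text
clock: 15.9
ee_pos: [0.374, 0.2174, 0.2168]
tcp_rot: [[-0.0, 0.998, 0.069], [-0.0, 0.069, -0.998], [-1.0, -0.0, 0.0]]
force: [-0.2, 0.5, 0.1]
gripper_width: 0.0602
```

```bash
python3 - <<'E'
from car import *
fs={n:grab(n,n+'7.png') for n in ['scene','wrist']}
o=readout.get_obs(); print(o['ee_pos'],o['clock'],o['force'],o['gripper_width'],np.abs(o['qd']).max())
a=cv2.resize(fs['scene']['pixels'][110:270,270:430,::-1],(400,400),interpolation=cv2.INTER_CUBIC)
b=cv2.resize(fs['wrist']['pixels'][:,:,::-1],(400,300))
c=np.zeros((400,800,3),np.uint8);c[:,:400]=a;c[:300,400:]=b
cv2.imwrite('pics/c7.png',c)
E
```

```text
[0.37354997 0.21724376 0.21605395] 16.0 [-0.11790165 -0.43760293  0.46108167] 0.05996560851893061 0.003634674600144347
```

View pics/c7.png

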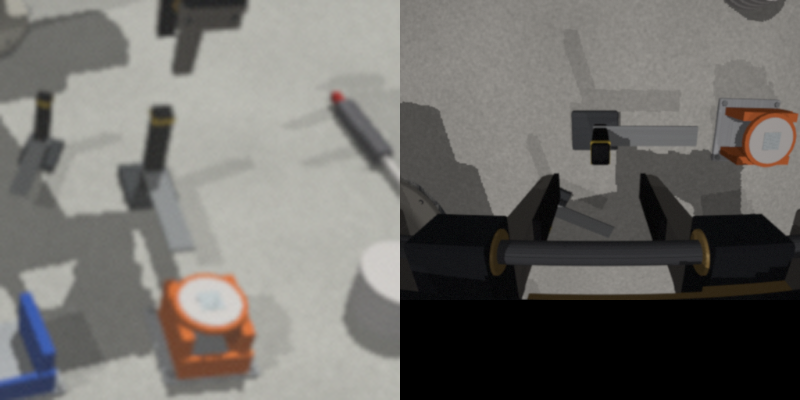

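The lifter stands upright and clear, the carrier lies across the orange rails, and the gripper touches nothing. Handing in.

```bash
python3 -c "
from plant import robot
print(robot.finish_job())"
```

```text
the job is handed in; nothing more can be done
None
```

The orange coverslip carrier is lying across the orange nest's rails, and the middle lifter is standing upright on the bench, drawn clear of it. I handed the job in at about 16 s of the 45 s allowed; no verdict comes back.

- **Carry and placing:** I gripped the lifter by its handle with the jaws along the blade, lifted it 70 mm and carried the carrier across without it slipping on the blade. I then lowered the blade between the rails to about 11 mm under the carrier, pulled it straight back 11.5 cm, set it down and released it.
- **Centring:** after lowering, the carrier measured at (0.604, 0.2326) m, within about 1 mm of the wrist camera's nest centre (0.604, 0.233). I took that measurement before withdrawing the lifter. After that I checked only by eye, and the carrier still looked centred.
- **End state:** the last pictures show the carrier flat on both rails, the lifter upright and clear, and the gripper about 9 cm above its handle. The force reading was near zero.
- **Disagreement:** the top and scene cameras differed by 3–4 mm in x on the nest and carrier. I averaged them, and the wrist camera's value was within about 1 mm of that average.

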